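# Swing a forked bar round its post into line on a checking jig

## Task

Set the aluminium bar in the checking jig: slide its forked end up against the steel post while the bar still lies well askew, then swing the bar round the post, past the sprung brass roller, until it is pressed home against the red stop and the roller has sprung out behind its round end. Keep the bar flat on the jig all the time; hold it on the stop with a firm push of about 8 to 20 N for a moment, never driving it with more than 35 N into the stop or the post, then let go. Do not disturb the loose ring, the tin or the V-block around the jig.

Things in the scene. Friction and masses are not known exactly. Their poses are not given: they have to be found in the camera images.
- bar: loose aluminium bar, 212 long x 30 wide x 24 mm tall, about 0.45 kg (varies by a quarter or so), lying on the jig plate. Origin: centre line of the bar, on its underside; x runs along the bar from the fork to the round end, y across, z up. Sides at y = +-15 mm. The fork's two prongs have round tips (10 mm diameter, centres at x = -101.7, y = +-10 mm, gap 10 mm between them); the other end is rounded with radius 15 mm about x = 90 mm
- fork (a point): point on the bar, 110 mm from its origin towards -x, 12 mm above the underside: lies exactly on the post's axis when both prong tips touch the post
- round_end (a point): point on the bar at x = 90 mm, 12 mm above the underside: centre of the rounded end (radius 15 mm)
- jig: fixed dark steel plate 300 x 220 x 8 mm on the bench with post, stop and catch. Origin on the bench (top of the plate is 8 mm above it). x = the working line from the post to the catch, y = from the askew bar towards the red stop (away from the robot), z up. Plate from x -135 to 165, y -170 to 50 mm. When home, the bar's frame coincides with the jig's but for 8 mm in height. The blue catch housing stands at x 129 to 163, y -30 to 6 mm, 42 mm high
- post: fixed upright steel post, 16 mm diameter, top 46 mm above the bench, at x = -110, y = 0 of the jig; origin at its foot
- post_axis (a point): on the post's axis, at the fork's height
- stop: fixed red stop block, 40 x 26 x 20 mm, on the plate; top 28 mm above the bench. Its flat face towards -y is at jig y = 15 mm, from x = 45 to 85 mm; the bar's +y side lies flat on it when home. Origin: middle of the lower edge of that face. It is rigid
- catch (a joint): travel of the spring catch in m along jig +x: 0 = roller fully out (towards the post), 0.012 = fully pushed in; sprung with 2.8 N at 0 plus 0.4 N per mm. The bar's round end pushes it in about 5 mm in passing; with the bar home it stands at about 0.001
- roller (a point): centre of the brass roller (10 mm diameter, 21 mm tall, turns freely on an upright pin) at the nose of the catch, its bracket 38 mm above the bench; with the catch out at jig x = 105, y = -12 mm. Passing it takes some 3 to 9 N of sideways push at the bar's end, friction of the bar included
- ring: loose steel ring, about 62 mm across, 20 mm high, on the bench behind the jig: leave alone. Origin: centre of the underside
- tin: loose round tin with a green lid, 67 mm across, 31 mm high, on the bench behind the jig: leave alone. Origin: centre of the underside
- vee: loose grey V-block, 40 x 48 x 34 mm, on the bench left of the jig: leave alone. Origin: centre of the underside

How it is judged:
By the outcome, as a careful person would: the job done as asked, in the order asked, and still so for the second after the job is handed in, with the robot touching nothing.
It also fails if it takes over 53 s, if anything falls off the work surface, if the arm or the gripper's body presses on something with over 40 N, if the wrist force passes 120 N, or if a joint passes its speed limit or range.

## Robot

A 6-joint arm with a two-finger parallel gripper is mounted at the origin on the work surface; the furniture and walls round the work are solid. World frame = base frame: x ahead of the robot, y to its left, z up, the work surface at z = 0. Lengths are in m, angles in rad, forces in N, time in s.
With the tool pointing down it reaches from about 0.35 to 0.775 m from the base axis. Payload 5.5 kg.
Tool frame: the origin (TCP) lies midway between the tips of the shut fingers; the grasp point (between the pads) lies 19 mm behind it; z points along the fingers, x is the direction in which the jaws open and shut, and the axes are right-handed (so a half turn about z gives the same grasp; the last joint's range is limited). The gripper opens to 85 mm and grips with 20 to 120 N. Pads are 22 mm wide; open, the fingers measure 114 mm over their backs; the gripper's body (76 mm by 85 mm) begins 54 mm behind the grasp point. The pads swing forward as they close: fully open they stand 13 mm farther back than shut.
Start: joints at [-1.31, 0.313, 0.046, 1.304, 0, 1.431], TCP at [0.224, -0.529, 0.231] pointing down, gripper open.
Joint ranges: [-2.76, 2.76], [-0.86, 1.69], [-1.03, 1.26], [-2.2, 2.34], [-1.47, 1.5], [-3.14, 3.14]. Speed limits (rad/s): [2.57, 2.57, 3.14, 3.14, 3.14, 3.14].

## Interface

Orientations are given as a 3x3 rotation matrix whose columns are the frame's x, y, z axes.
In Python, from workcell import monitor, viewer, order gives the robot as it stands.
- The arm moves only by the tool move_arm, never from a script. Its argument "increments" is a list of rows, each an object of numbers: "claw": the finger opening in mm, from 0 to 85.4; "tx", "ty", "tz": the shift along the tool's x, y, z in mm; "roll": the turn about the tool's z in degrees. A call has 1 to 20 rows; each row shifts and turns the commanded pose from where the row before left it, along the tool's axes as they then stand; what a row does not reach is not made up. A row lasts 1/10 s, in which the tool goes at most 50 mm and 8.59 degrees, less where a joint would pass 70% of its speed; a pose out of reach is approached as far as the arm can. A call with a gripper value outside its range is refused whole. The fingers move at their own pace and stop on an object; "squeeze" is the grip in N (left out, the last holds). Time passes only in rows, so rows that do not move let the fingers close. It gives the time, the measured TCP pose, the force and the opening at its end, in the units of the state.
- monitor.observe(): the state, without advancing time (a new reading comes with each control period).
- viewer.capture(name): name is "scene" or "top" or "wrist"; returns the picture (384x512x3 uint8, red, green, blue); there is no depth.
- viewer.get_calibration(name): a dict with "fx", "fy", "cx", "cy" (pixels), "T" (4x4, takes a point from camera to world coordinates). Camera axes: x right, y down, z forward; pixel columns grow to the right and rows downward; lengths in m; the calibration is good to about 2 mm. A picture is of the moment at which its call begins: read the wrist's pose just before it. get_calibration takes no time and is no camera call; for the wrist camera it gives the pose at the moment of the call.
- order.finish_job(): hands the job in, once; it reports no verdict.
Trained networks look in the newest picture that a camera, given by its name, has taken for a name from the list of things; names that differ only in an ending like _2 or _b are one class to them, and where a whole thing is asked for, a point or a joint stands for the part that bears it (a point fixed in the world has none). Each returns a list of dicts, best first, with "confidence" (0 to 1); they miss things now and then, are a little off and sometimes report something else, mostly with a low value. They report only what shows in the picture. A call takes as long as a camera call.
- viewer.masks_of(thing, camera): "pixels" (384x512 bool, what is visible of it) and "xy" ([column, row] in pixels, amid what is visible of it).
The state is a dict: "t": time; "joint_pos": joint angles; "dq": joint speeds; "joint_torque": joint torques, N m; "eef_pos": TCP position; "tool_rot": TCP orientation; "contact_force": force on the tool from outside, world axes, zero at the start; "torque": the same for the moment, N m; "gripper_width": finger opening in m.
Only numpy, scipy, OpenCV 4.12 (cv2) and the standard library are available. Lean on these libraries where they do the work, as an engineer would, in place of code of your own. Each camera call takes 0.05 s, during which the arm holds its last target. There are 200 camera calls.

## Working session

There is one attempt and no reset: what is moved stays moved. The work goes in short steps, Python scripts to look and compute and a tool call to move; the robot and the scene stay as the last step left them, time stands still between calls to the robot, and variables do not carry over. Pictures are saved under pics/ and viewed, about 8 in all and at most 12, crops included, and the job is handed in when it is done.

Besides the shell and the picture viewer there is one more tool, called after "Call:" by a JSON object that holds its "method" and its "body". move_arm: Moves the arm, as the interface text tells. Its arguments: {"type":"object","properties":{"increments":{"type":"array"},"squeeze":{"type":"number"}},"required":["increments"]}

```bash
ls; mkdir -p pics
cat > h.py <<'E'
import numpy as np, cv2
from workcell import monitor, viewer, order
def ray(cam,uv,z):
    c=viewer.get_calibration(cam);T=np.array(c["T"])
    d=T[:3,:3]@np.array([(uv[0]-c["cx"])/c["fx"],(uv[1]-c["cy"])/c["fy"],1]);o=T[:3,3]
    return (o+d*(z-o[2])/d[2])
def proj(cam,p):
    c=viewer.get_calibration(cam);T=np.array(c["T"])
    q=T[:3,:3].T@(np.array(p)-T[:3,3]);return np.array([c["fx"]*q[0]/q[2]+c["cx"],c["fy"]*q[1]/q[2]+c["cy"]])
def save(n,im,s=1):
    cv2.imwrite("pics/"+n,cv2.resize(im[:,:,::-1],None,fx=s,fy=s,interpolation=cv2.INTER_CUBIC))
E
python3 - <<'E'
from h import *
a=viewer.capture("top");b=viewer.capture("scene")
save("top.png",a,1.5);save("scene.png",b,1.5)
viewer.capture("top")
for n,z in [("bar",.032),("jig",.008),("post",.046),("stop",.028),("roller",.038),("ring",.02),("tin",.031),("vee",.034)]:
    r=viewer.masks_of(n,"top")
    for k in r[:2]:
        print(n,round(k["confidence"],2),np.round(k["xy"]),ray("top",k["xy"],z).round(4),k["pixels"].sum())
s=monitor.observe();print(s["t"],s["eef_pos"],s["tool_rot"],s["contact_force"])
E
```

```text
pics
bar 0.78 [309. 216.] [ 0.5168 -0.0935  0.032 ] 1506
bar 0.49 [353. 188.] [ 0.5733 -0.1905  0.032 ] 62
jig 0.69 [301. 204.] [ 0.5445 -0.0808  0.008 ] 12658
stop 0.75 [322. 171.] [ 0.6127 -0.1281  0.028 ] 266
roller 0.46 [349. 188.] [ 0.5733 -0.1812  0.038 ] 55
roller 0.16 [348. 132.] [ 0.6951 -0.1863  0.038 ] 792
ring 0.68 [310. 215.] [ 0.5196 -0.098   0.02  ] 1586
ring 0.61 [279. 134.] [ 0.7011 -0.0385  0.02  ] 396
tin 0.86 [342. 134.] [ 0.6929 -0.1748  0.031 ] 742
vee 0.83 [208. 209.] [0.539  0.1195 0.034 ] 458
vee 0.36 [274. 134.] [ 0.6976 -0.027   0.034 ] 420
0.55 [ 0.22433402 -0.52944755  0.23131288] [[ 3.90182299e-01 -9.20737625e-01 -5.94920663e-06]
 [-9.20737623e-01 -3.90182299e-01 -5.06442093e-05]
 [ 4.43087539e-05  2.52381324e-05 -9.99999999e-01]] [-0.37746827  0.44459823 -0.42919321]
```

View pics/top.png

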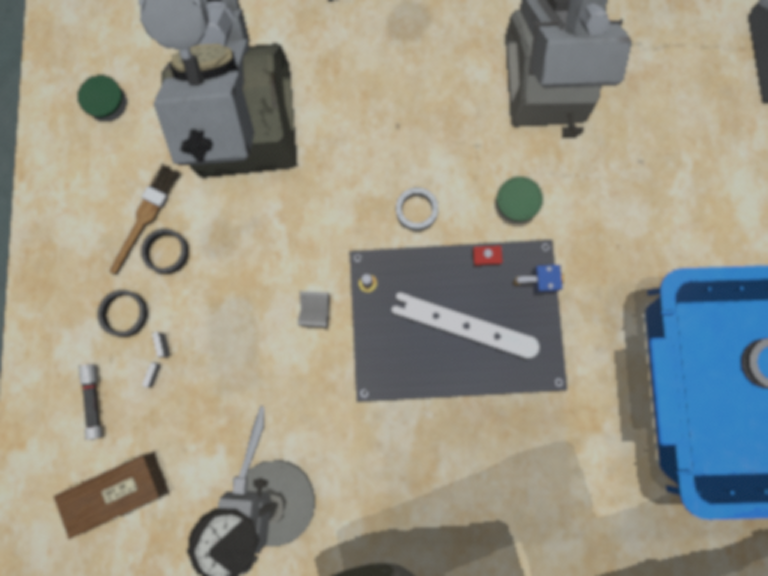

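View pics/scene.png

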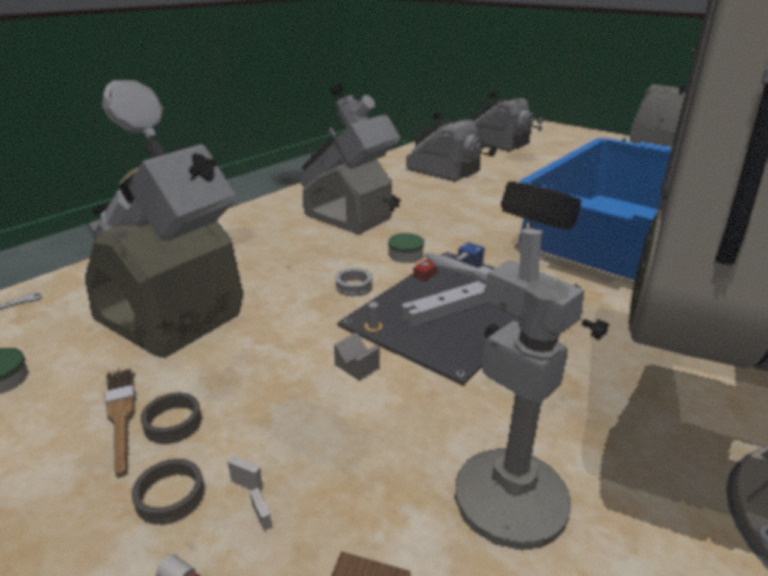

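Run:
```python
from h import *
# plate corners picked in picture (1.5x): post-far, catch-far, catch-near, post-near
C=np.array([ray("top",np.array(p)/1.5,.008)[:2] for p in [(350,251),(553,241),(566,389),(357,401)]])
J=np.array([(-135,50),(165,50),(165,-170),(-135,-170)])/1e3
a=J-J.mean(0);b=C-C.mean(0);H=a.T@b
th=np.arctan2(H[0,1]-H[1,0],H[0,0]+H[1,1]);R=np.array([[np.cos(th),-np.sin(th)],[np.sin(th),np.cos(th)]])
t=C.mean(0)-R@J.mean(0);print(C.round(3),np.degrees(th),t,"res",(J@R.T+t-C).round(4).tolist())
print("post",R@[-.11,0]+t)
p1=ray("top",np.array((400,303))/1.5,.032);p2=ray("top",np.array((532,347))/1.5,.032);print(p1,p2)
d=(p2-p1)[:2];print(np.degrees(np.arctan2(d[1],d[0])))
c=viewer.get_calibration("wrist");s=monitor.observe();T=np.array(c["T"]);Rt=np.array(s["tool_rot"])
print("cam in tool",Rt.T@(T[:3,3]-s["eef_pos"]),(Rt.T@T[:3,:3]).round(3),c["fx"])
```

```text
[[ 0.632  0.065]
 [ 0.637 -0.234]
 [ 0.422 -0.237]
 [ 0.414  0.059]] -88.79711624605122 [ 0.58604273 -0.07038909] res [[0.0014, 0.0008], [0.0026, -0.0004], [-0.0028, -0.002], [-0.0011, 0.0016]]
post [0.58373353 0.03958666]
[ 0.54946195 -0.0059336   0.032     ] [ 0.48194774 -0.18753193  0.032     ]
-110.39401254837853
cam in tool [ 0.00059533 -0.07733096 -0.14293954] [[ 1.    -0.     0.   ]
 [ 0.     0.951  0.308]
 [-0.    -0.308  0.951]] 284.9460652568683
```

Call:
{"method": "move_arm", "body": {"increments": [{"roll": -7.8},{"roll": -7.8},{"roll": -7.8},{"roll": -7.8},{"roll": -7.8},{"roll": -7.8},{"tx": 9,"ty": -38},{"tx": 9,"ty": -38},{"tx": 9,"ty": -38},{"tx": 9,"ty": -38},{"tx": 9,"ty": -38},{"tx": 9,"ty": -38},{"tx": 9,"ty": -38},{"tx": 9,"ty": -38,"tz": 10},{"tx": 9,"ty": -38,"tz": 10},{"tx": 9,"ty": -38,"tz": 10},{"tx": 9,"ty": -38,"tz": 10},{"tx": 9,"ty": -38,"tz": 10},{"tx": 9,"ty": -38,"tz": 10},{"tx": 9,"ty": -38,"tz": 10}]}}

```text
invalid input
```

Run:
```python
from h import *
import pickle
s=monitor.observe();c=viewer.get_calibration("wrist")
a=viewer.capture("wrist");s=monitor.observe();c=viewer.get_calibration("wrist")
a=viewer.capture("wrist");save("w1.png",a,1.5)
m={n:viewer.masks_of(n,"wrist")[:2] for n in ("bar","post","stop","jig","roller")}
pickle.dump((a,c,s,m),open("w1.pkl","wb"))
for n,z in [("bar",.032),("post",.046),("stop",.028),("roller",.038),("jig",.008)]:
    for k in m[n]: print(n,round(k["confidence"],2),np.round(k["xy"]),ray("wrist",k["xy"],z).round(4),k["pixels"].sum())
print(s["t"],s["eef_pos"],s["tool_rot"],s["contact_force"],s["joint_pos"])
```

```text
0.6 [ 0.22436566 -0.52946923  0.23135267] [[ 3.90124525e-01 -9.20762101e-01  8.93648960e-05]
 [-9.20762087e-01 -3.90124535e-01 -1.61161362e-04]
 [ 1.83254713e-04 -1.94108082e-05 -9.99999983e-01]] [0.05072362 0.25727293 0.14289786] [-1.30957565e+00  3.13127944e-01  4.60718211e-02  1.30356143e+00
  4.47116965e-05  1.43125017e+00]
```

View pics/w1.png

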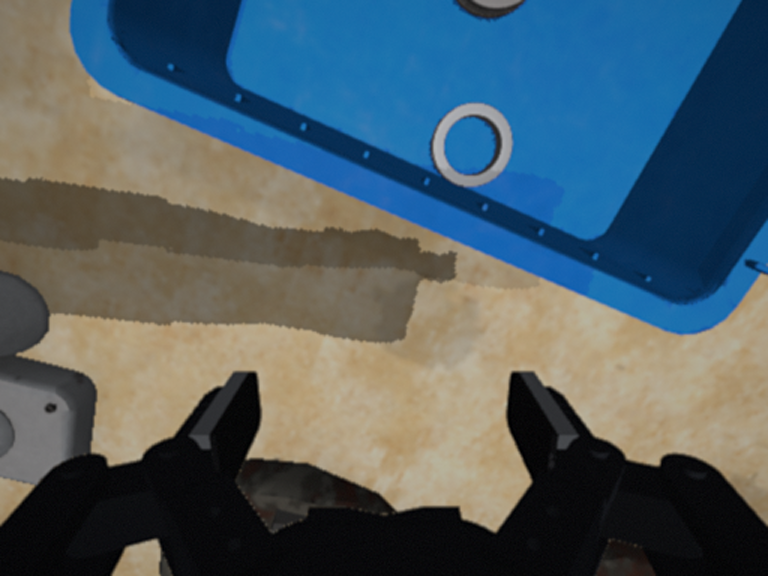

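Call:
{"method": "move_arm", "body": {"increments": [{"claw": 85,"tx": 0,"ty": 0,"tz": 0,"roll": -7.8},{"claw": 85,"tx": 0,"ty": 0,"tz": 0,"roll": -7.8},{"claw": 85,"tx": 0,"ty": 0,"tz": 0,"roll": -7.8},{"claw": 85,"tx": 0,"ty": 0,"tz": 0,"roll": -7.8},{"claw": 85,"tx": 0,"ty": 0,"tz": 0,"roll": -7.8},{"claw": 85,"tx": 0,"ty": 0,"tz": 0,"roll": -7.8},{"claw": 85,"tx": 9,"ty": -33,"tz": 0,"roll": 0},{"claw": 85,"tx": 9,"ty": -33,"tz": 0,"roll": 0},{"claw": 85,"tx": 9,"ty": -33,"tz": 0,"roll": 0},{"claw": 85,"tx": 9,"ty": -33,"tz": 0,"roll": 0},{"claw": 85,"tx": 9,"ty": -33,"tz": 0,"roll": 0},{"claw": 85,"tx": 9,"ty": -33,"tz": 0,"roll": 0},{"claw": 85,"tx": 9,"ty": -33,"tz": 0,"roll": 0},{"claw": 85,"tx": 9,"ty": -33,"tz": 0,"roll": 0},{"claw": 85,"tx": 9,"ty": -33,"tz": 0,"roll": 0},{"claw": 85,"tx": 9,"ty": -33,"tz": 6,"roll": 0},{"claw": 85,"tx": 9,"ty": -33,"tz": 6,"roll": 0},{"claw": 85,"tx": 9,"ty": -33,"tz": 6,"roll": 0},{"claw": 85,"tx": 9,"ty": -33,"tz": 6,"roll": 0},{"claw": 85,"tx": 9,"ty": -33,"tz": 6,"roll": 0}]}}

```text
t: 2.9
eef_pos: [0.5031, -0.1383, 0.2012]
tool_rot: [[0.938, -0.346, 0.0], [-0.346, -0.938, -0.0], [0.001, 0.0, -1.0]]
contact_force: [0.5, -0.6, 1.0]
gripper_width: 0.0849
```

```bash
cat > look.py <<'E'
from h import *
import pickle,sys
n=sys.argv[1]
viewer.capture("wrist");s=monitor.observe();c=viewer.get_calibration("wrist")
a=viewer.capture("wrist");save(n+".png",a,1.5)
m={k:viewer.masks_of(k,"wrist")[:2] for k in ("bar","post","stop","roller","jig")}
pickle.dump((a,c,s,m),open(n+".pkl","wb"))
for k,z in [("bar",.032),("post",.046),("stop",.028),("roller",.038),("jig",.008)]:
    for q in m[k]: print(k,round(q["confidence"],2),np.round(q["xy"]),ray("wrist",q["xy"],z).round(4),q["pixels"].sum())
print(s["t"],s["eef_pos"],s["tool_rot"],s["contact_force"],s["joint_pos"])
E
python3 look.py w2
```

```text
bar 0.7 [249. 128.] [ 0.5134 -0.0894  0.032 ] 5140
stop 0.65 [350. 139.] [ 0.6121 -0.1394  0.028 ] 1040
stop 0.33 [249. 126.] [ 0.5131 -0.0876  0.028 ] 5462
roller 0.65 [329. 192.] [ 0.5733 -0.186   0.038 ] 221
jig 0.83 [271. 114.] [ 0.54   -0.0857  0.008 ] 42464
2.95 [ 0.50496193 -0.13467758  0.20018459] [[ 9.39496807e-01 -3.42555662e-01  1.16929602e-03]
 [-3.42557638e-01 -9.39492448e-01  2.86426657e-03]
 [ 1.17374047e-04 -3.09152058e-03 -9.99995214e-01]] [ 0.61603793  2.42503774 -0.79733417] [-0.41612027  0.22338199 -0.15082518  1.19667742  0.00309249  1.50431364]
```

View pics/w2.png

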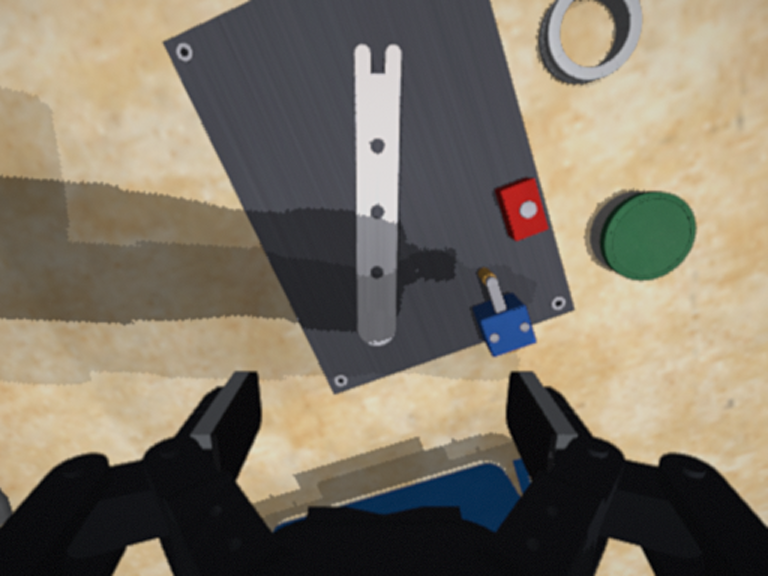

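Run:
```python
from h import *
W=lambda p,z: ray("wrist",np.array(p)/1.5,z)[:2]
def fit(J,C):
    a=J-J.mean(0);b=C-C.mean(0);H=a.T@b
    th=np.arctan2(H[0,1]-H[1,0],H[0,0]+H[1,1]);R=np.array([[np.cos(th),-np.sin(th)],[np.sin(th),np.cos(th)]])
    t=C.mean(0)-R@J.mean(0);return th,R,t,((J@R.T+t-C)*1e3).round(1).tolist()
J=np.array([(-135,-170),(165,-170),(165,50)])/1e3
C=np.array([W(p,.008) for p in [(163,42),(334,394),(575,309)]])
th,R,t,res=fit(J,C);print("jig",np.degrees(th),t.round(4),res,"post",(R@[-.11,0]+t).round(4))
# blue catch housing top corners seen, z .042 ; stop top
for n,p,z in [("bluefar",(535,338),.042),("bluenear",(478,318),.042),("stoppostface",(497,189),.028),("stopcatchface",(514,241),.028),("roller",(487,273),.038)]:
    print(n,((W(p,z)-t)@R*1e3).round(1))
f=(W((362,44),.032)+W((394,44),.032))/2;e=W((376.5,338),.032)
d=f-e;print("bar len",np.linalg.norm(d),"dir",np.degrees(np.arctan2(-d[1],-d[0])))
s=monitor.observe();Rt=np.array(s["tool_rot"]);
for n,p in [("fork tips mid",f),("end",e),("bar x=25",e-(-d)/np.linalg.norm(d)*.080),("post",R@[-.11,0]+t)]:
    v=Rt.T@(np.r_[p,0.2]-s["eef_pos"]);print(n,p.round(4),"jig",((p-t)@R*1e3).round(1),"tool",(v*1e3).round(1))
import math
print("tool ang",np.degrees(np.arctan2(Rt[1,0],Rt[0,0])))
print("left/right edges", [ (W(p,.032)).round(4).tolist() for p in [(355,100),(401,100),(358,320),(396,320)]])
```

```text
jig -88.81660844995285 [ 0.5827 -0.076 ] [[-0.4, 0.5], [0.3, -0.0], [0.0, -0.5]] post [0.5805 0.0339]
bluefar [159.    5.1]
bluenear [127.1 -30.7]
stoppostface [43.1 13.4]
stopcatchface [84.2 14.2]
roller [ 97.1 -13.3]
bar len 0.20709418458188655 dir -110.85555580474093
fork tips mid [ 0.5486 -0.0031] jig [-73.6 -32.6] tool [  -3.9 -144.9    1.5]
end [ 0.4749 -0.1967] jig [ 118.4 -110.3] tool [-5.9 62.2  1.6]
bar x=25 [ 0.5034 -0.1219] jig [ 44.2 -80.3] tool [ -5.2 -17.8   1.5]
post [0.5805 0.0339] jig [-110.    0.] tool [  13.1 -190.7    1.5]
tool ang -20.302429379442064
left/right edges [[0.5225, -0.0289], [0.5515, -0.0396], [0.4667, -0.1772], [0.4947, -0.1876]]
```

Call:
{"method": "move_arm", "body": {"increments": [{"claw": 85,"tx": -5,"ty": -18,"tz": 20,"roll": 0.5},{"claw": 70,"tx": 0,"ty": 0,"tz": 20,"roll": 0},{"claw": 60,"tx": 0,"ty": 0,"tz": 20,"roll": 0},{"claw": 60,"tx": 0,"ty": 0,"tz": 20,"roll": 0},{"claw": 60,"tx": 0,"ty": 0,"tz": 20,"roll": 0},{"claw": 60,"tx": 0,"ty": 0,"tz": 20,"roll": 0},{"claw": 60,"tx": 0,"ty": 0,"tz": 20,"roll": 0},{"claw": 60,"tx": 0,"ty": 0,"tz": 20,"roll": 0},{"claw": 60,"tx": 0,"ty": 0,"tz": 15,"roll": 0},{"claw": 60,"tx": 0,"ty": 0,"tz": 12,"roll": 0},{"claw": 60,"tx": 0,"ty": 0,"tz": 0,"roll": 0},{"claw": 60,"tx": 0,"ty": 0,"tz": 0,"roll": 0}]}}

```text
t: 4.45
eef_pos: [0.5039, -0.1216, 0.0146]
tool_rot: [[0.935, -0.355, 0.0], [-0.355, -0.935, -0.0], [0.0, 0.0, -1.0]]
contact_force: [-0.2, 0.1, 1.1]
gripper_width: 0.0599
```

```bash
python3 look.py w3
```

```text
post 0.44 [253. 154.] [ 0.5235 -0.0661  0.046 ] 22353
stop 0.86 [470. 199.] [ 0.6121 -0.1265  0.028 ] 6118
roller 0.8 [404. 282.] [ 0.5698 -0.1526  0.038 ] 267
jig 0.68 [307. 142.] [ 0.5493 -0.0763  0.008 ] 112048
4.5 [ 0.50440935 -0.12157783  0.01504976] [[ 9.34996702e-01 -3.54654586e-01  1.13652272e-03]
 [-3.54654149e-01 -9.34997384e-01 -5.71845691e-04]
 [ 1.26545347e-03  1.31601335e-04 -9.99999191e-01]] [0.73285188 0.24280043 0.06054876] [-3.91266343e-01  3.76412396e-01 -4.37905425e-01  7.55209794e-01
 -9.52059408e-05  1.54207446e+00]
```

View pics/w3.png

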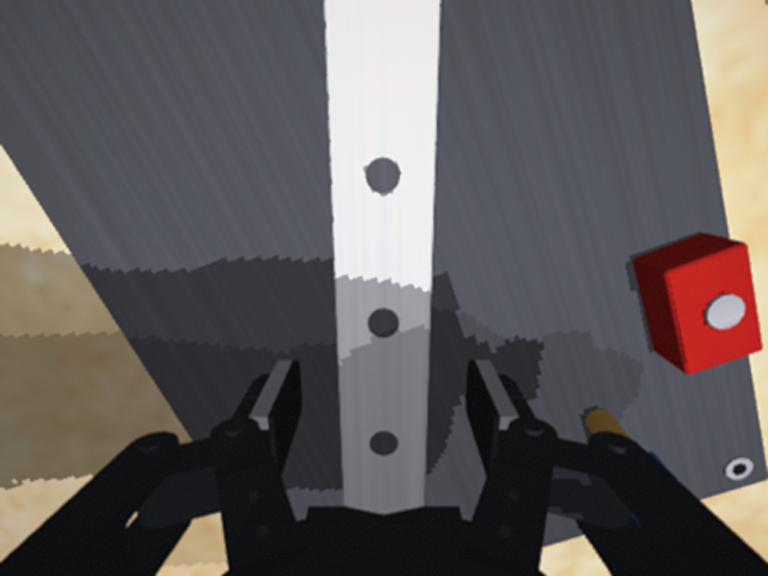

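Call:
{"method": "move_arm", "body": {"squeeze": 30, "increments": [{"claw": 20,"tx": 0,"ty": 0,"tz": 3,"roll": 0},{"claw": 20,"tx": 0,"ty": 0,"tz": 0,"roll": 0},{"claw": 20,"tx": 0,"ty": 0,"tz": 0,"roll": 0},{"claw": 20,"tx": 0,"ty": 0,"tz": 0,"roll": 0},{"claw": 20,"tx": 0,"ty": 0,"tz": 0,"roll": 0},{"claw": 20,"tx": 0,"ty": 0,"tz": 0,"roll": 0},{"claw": 20,"tx": 0,"ty": 0,"tz": 0,"roll": 0}]}}

```text
t: 5.5
eef_pos: [0.5039, -0.1209, 0.0112]
tool_rot: [[0.935, -0.354, -0.0], [-0.354, -0.935, 0.0], [-0.0, -0.0, -1.0]]
contact_force: [-0.3, 0.3, 0.3]
gripper_width: 0.0291
```

Call:
{"method": "move_arm", "body": {"increments": [{"claw": 20,"tx": 4,"ty": -2,"tz": 0,"roll": 0},{"claw": 20,"tx": 5,"ty": -5,"tz": 0,"roll": 0},{"claw": 20,"tx": 5,"ty": -5,"tz": 0,"roll": 0},{"claw": 20,"tx": 3,"ty": -5,"tz": 0,"roll": 0},{"claw": 20,"tx": 0,"ty": -5,"tz": 0,"roll": 0},{"claw": 20,"tx": 0,"ty": -5,"tz": 0,"roll": 0},{"claw": 20,"tx": 0,"ty": -4,"tz": 0,"roll": 0},{"claw": 20,"tx": 0,"ty": 0,"tz": 0,"roll": 0},{"claw": 20,"tx": 0,"ty": 0,"tz": 0,"roll": 0}]}}

```text
t: 6.4
eef_pos: [0.5311, -0.0972, 0.0113]
tool_rot: [[0.936, -0.353, 0.001], [-0.353, -0.936, 0.001], [0.0, -0.001, -1.0]]
contact_force: [1.0, 1.9, -0.1]
gripper_width: 0.0296
```

Run:
```python
from h import *
a=viewer.capture("top");cv2.imwrite("pics/t2.png",cv2.resize(a[140:280,210:400,::-1],None,fx=4,fy=4,interpolation=cv2.INTER_CUBIC))
s=monitor.observe();print(s["t"],s["eef_pos"],s["contact_force"])
```

```text
6.45 [ 0.53096899 -0.09731095  0.01126495] [ 0.98024657  1.91955484 -1.01329953]
```

View pics/t2.png

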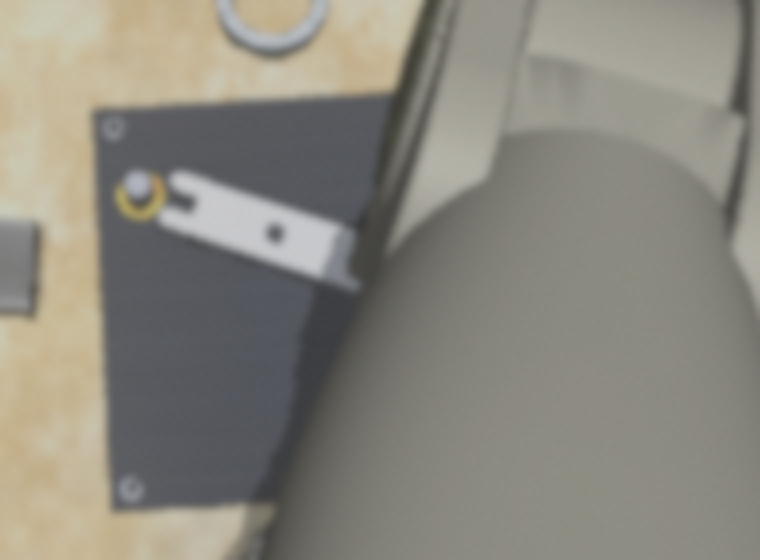

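Call:
{"method": "move_arm", "body": {"increments": [{"claw": 20,"tx": 0.5,"ty": -2,"tz": 0,"roll": 0},{"claw": 20,"tx": 0.5,"ty": -2,"tz": 0,"roll": 0},{"claw": 20,"tx": 0,"ty": -2,"tz": 0,"roll": 0},{"claw": 20,"tx": 0,"ty": -1,"tz": 0,"roll": 0},{"claw": 20,"tx": 0,"ty": 0,"tz": 0,"roll": 0}]}}

```text
t: 6.95
eef_pos: [0.5342, -0.0917, 0.0112]
tool_rot: [[0.935, -0.354, 0.0], [-0.354, -0.935, -0.0], [0.0, 0.0, -1.0]]
contact_force: [0.2, -0.2, -0.8]
gripper_width: 0.0293
```

Call:
{"method": "move_arm", "body": {"increments": [{"claw": 20,"tx": 0,"ty": -1,"tz": 0,"roll": 0},{"claw": 20,"tx": 0,"ty": -1,"tz": 0,"roll": 0},{"claw": 20,"tx": 0,"ty": 0,"tz": 0,"roll": 0}]}}

```text
t: 7.25
eef_pos: [0.5349, -0.0898, 0.0112]
tool_rot: [[0.935, -0.354, 0.0], [-0.354, -0.935, 0.0], [-0.0, -0.0, -1.0]]
contact_force: [-1.0, -0.7, -1.1]
gripper_width: 0.0296
```

Call:
{"method": "move_arm", "body": {"increments": [{"claw": 20,"tx": 0,"ty": -1,"tz": 0,"roll": 0},{"claw": 20,"tx": 0,"ty": 0,"tz": 0,"roll": 0}]}}

```text
t: 7.45
eef_pos: [0.5353, -0.0888, 0.0113]
tool_rot: [[0.935, -0.354, 0.0], [-0.354, -0.935, 0.0], [-0.0, -0.0, -1.0]]
contact_force: [0.0, -0.3, -2.2]
gripper_width: 0.0293
```

Call:
{"method": "move_arm", "body": {"increments": [{"claw": 20,"tx": 0,"ty": -1,"tz": 0,"roll": 0},{"claw": 20,"tx": 0,"ty": 0,"tz": 0,"roll": 0}]}}

```text
t: 7.65
eef_pos: [0.5355, -0.0883, 0.0112]
tool_rot: [[0.935, -0.354, -0.0], [-0.354, -0.935, -0.001], [-0.0, 0.001, -1.0]]
contact_force: [-1.3, -3.2, -1.5]
gripper_width: 0.0292
```

Call:
{"method": "move_arm", "body": {"increments": [{"claw": 20,"tx": 0,"ty": -1,"tz": 0,"roll": 0},{"claw": 20,"tx": 0,"ty": 0,"tz": 0,"roll": 0}]}}

```text
t: 7.85
eef_pos: [0.5355, -0.0881, 0.0113]
tool_rot: [[0.935, -0.355, -0.001], [-0.355, -0.935, -0.002], [-0.0, 0.003, -1.0]]
contact_force: [-3.3, -5.2, -1.4]
gripper_width: 0.0292
```

Call:
{"method": "move_arm", "body": {"increments": [{"claw": 20,"tx": 0,"ty": -1,"tz": 0,"roll": 0},{"claw": 20,"tx": 2.3,"ty": 0,"tz": 0,"roll": -1},{"claw": 20,"tx": 4.6,"ty": -0.1,"tz": 0,"roll": -2},{"claw": 20,"tx": 4.6,"ty": -0.1,"tz": 0,"roll": -2},{"claw": 20,"tx": 4.6,"ty": -0.1,"tz": 0,"roll": -2},{"claw": 20,"tx": 2.3,"ty": 0,"tz": 0,"roll": -1},{"claw": 20,"tx": 0,"ty": 0,"tz": 0,"roll": 0}]}}

```text
t: 8.55
eef_pos: [0.5533, -0.0918, 0.0113]
tool_rot: [[0.975, -0.22, -0.001], [-0.22, -0.975, -0.001], [-0.001, 0.001, -1.0]]
contact_force: [-2.3, -3.9, 0.8]
gripper_width: 0.0295
```

```bash
cat > st.py <<'E'
from h import *
s=monitor.observe();R=np.array(s["tool_rot"]);p=np.array(s["eef_pos"])
print(s["t"],p.round(4),"ang",np.degrees(np.arctan2(R[1,0],R[0,0])).round(2),"F world",np.round(s["contact_force"],1),"F tool",(R.T@s["contact_force"]).round(1),"M",np.round(s["torque"],2),"w",s["gripper_width"])
print("post est if L=131:",(p-R[:,1]*.131)[:2].round(4),"tilt",R[2,:2].round(4))
E
python3 st.py
```

```text
8.55 [ 0.5533 -0.0918  0.0113] ang -12.72 F world [-2.3 -3.9  0.8] F tool [-1.4  4.3 -0.8] M [-0.74  0.63  0.4 ] w 0.02951938525696224
post est if L=131: [0.5822 0.036 ] tilt [-0.0012  0.001 ]
```

Call:
{"method": "move_arm", "body": {"increments": [{"claw": 20,"tx": 2.3,"ty": -0.3,"tz": 0,"roll": -1},{"claw": 20,"tx": 2.3,"ty": -0.2,"tz": 0,"roll": -1},{"claw": 20,"tx": 2.3,"ty": -0.1,"tz": 0,"roll": -1},{"claw": 20,"tx": 2.3,"ty": -0.1,"tz": 0,"roll": -1},{"claw": 20,"tx": 2.3,"ty": 0,"tz": 0,"roll": -1},{"claw": 20,"tx": 0,"ty": 0,"tz": 0,"roll": 0}]}}

```text
t: 9.15
eef_pos: [0.5651, -0.0938, 0.0113]
tool_rot: [[0.991, -0.135, -0.001], [-0.135, -0.991, -0.002], [-0.0, 0.002, -1.0]]
contact_force: [-2.9, -6.0, -0.8]
gripper_width: 0.0295
```

```bash
python3 st.py
```

```text
9.15 [ 0.5651 -0.0938  0.0113] ang -7.74 F world [-2.9 -6.  -0.8] F tool [-2.1  6.3  0.9] M [-0.97  0.41  0.4 ] w 0.02945824540081861
post est if L=131: [0.5828 0.036 ] tilt [-0.0004  0.0019]
```

Call:
{"method": "move_arm", "body": {"increments": [{"claw": 20,"tx": 2.3,"ty": 0,"tz": 0,"roll": -1},{"claw": 20,"tx": 2.3,"ty": 0,"tz": 0,"roll": -1},{"claw": 20,"tx": 2.3,"ty": 0,"tz": 0,"roll": -1},{"claw": 20,"tx": 2.3,"ty": 0,"tz": 0,"roll": -1},{"claw": 20,"tx": 0,"ty": 0,"tz": 0,"roll": 0}]}}

```text
t: 9.65
eef_pos: [0.5741, -0.0946, 0.0113]
tool_rot: [[0.998, -0.066, -0.001], [-0.066, -0.998, -0.001], [-0.001, 0.001, -1.0]]
contact_force: [-2.9, -4.9, -0.3]
gripper_width: 0.0295
```

```bash
python3 st.py
```

```text
9.65 [ 0.5741 -0.0946  0.0113] ang -3.79 F world [-2.9 -4.9 -0.3] F tool [-2.6  5.1  0.3] M [-0.88  0.52  0.02] w 0.02949566707127829
post est if L=131: [0.5828 0.0361] tilt [-0.0009  0.0013]
```

Call:
{"method": "move_arm", "body": {"increments": [{"claw": 20,"tx": 2.3,"ty": 0,"tz": 0,"roll": -1},{"claw": 20,"tx": 2.3,"ty": 0,"tz": 0,"roll": -1},{"claw": 20,"tx": 2.3,"ty": 0,"tz": 0,"roll": -1},{"claw": 20,"tx": 1.1,"ty": 0,"tz": 0,"roll": -0.5},{"claw": 20,"tx": 0,"ty": 0,"tz": 0,"roll": 0}]}}

```text
t: 10.15
eef_pos: [0.583, -0.0949, 0.0113]
tool_rot: [[1.0, -0.004, 0.001], [-0.004, -1.0, -0.001], [0.001, 0.001, -1.0]]
contact_force: [0.0, -5.7, -2.9]
gripper_width: 0.0293
```

```bash
python3 st.py;python3 look.py w4
```

```text
10.15 [ 0.583  -0.0949  0.0113] ang -0.22 F world [ 0.  -5.7 -2.9] F tool [0.1 5.7 2.9] M [-1.01  0.13  0.34] w 0.0293301696905992
post est if L=131: [0.5835 0.0361] tilt [0.0006 0.0013]
bar 0.83 [252. 152.] [ 0.5808 -0.0376  0.032 ] 23118
stop 0.73 [294. 318.] [ 0.6026 -0.1282  0.028 ] 223
jig 0.84 [134. 150.] [ 0.52   -0.0404  0.008 ] 86469
10.2 [ 0.58302785 -0.09495271  0.01128374] [[ 9.99992048e-01 -3.92182578e-03  7.23835205e-04]
 [-3.92083092e-03 -9.99991374e-01 -1.37076718e-03]
 [ 7.29204872e-04  1.36791825e-03 -9.99998799e-01]] [-0.179252   -5.30532431 -2.92155484] [-2.96728003e-01  4.95506344e-01 -2.51257696e-01  8.22939281e-01
 -1.09921838e-03  1.27798906e+00]
```

View pics/w4.png

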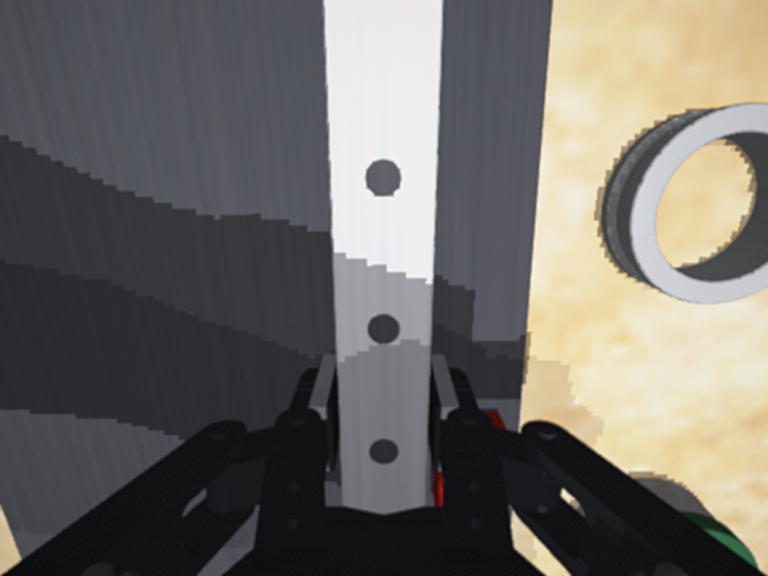

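Call:
{"method": "move_arm", "body": {"increments": [{"claw": 20,"tx": 1.2,"ty": 0,"tz": 0,"roll": -0.5},{"claw": 20,"tx": 1.2,"ty": 0,"tz": 0,"roll": -0.5},{"claw": 20,"tx": 0,"ty": 0,"tz": 0,"roll": 0}]}}

```text
t: 10.8
eef_pos: [0.5856, -0.0949, 0.0113]
tool_rot: [[1.0, 0.014, 0.001], [0.014, -1.0, -0.001], [0.001, 0.001, -1.0]]
contact_force: [-0.2, -5.5, -2.4]
gripper_width: 0.0293
```

```bash
python3 st.py
```

```text
10.8 [ 0.5856 -0.0949  0.0113] ang 0.8 F world [-0.2 -5.5 -2.4] F tool [-0.3  5.5  2.4] M [-1.07  0.05  0.39] w 0.02928479721526027
post est if L=131: [0.5837 0.0361] tilt [0.0009 0.0013]
```

Call:
{"method": "move_arm", "body": {"increments": [{"claw": 20,"tx": 1,"ty": 0,"tz": 0,"roll": -0.4},{"claw": 20,"tx": 0,"ty": 0,"tz": 0,"roll": 0},{"claw": 20,"tx": 0,"ty": 0,"tz": 0,"roll": 0}]}}

```text
t: 11.1
eef_pos: [0.5865, -0.0949, 0.0113]
tool_rot: [[1.0, 0.021, 0.001], [0.021, -1.0, -0.001], [0.001, 0.001, -1.0]]
contact_force: [-0.4, -5.6, -3.0]
gripper_width: 0.0294
```

Call:
{"method": "move_arm", "body": {"increments": [{"claw": 20,"tx": 1,"ty": 0,"tz": 0,"roll": 0},{"claw": 20,"tx": 0,"ty": 0,"tz": 0,"roll": 0},{"claw": 20,"tx": 0,"ty": 0,"tz": 0,"roll": 0}]}}

```text
t: 11.4
eef_pos: [0.5868, -0.0949, 0.0113]
tool_rot: [[1.0, 0.021, -0.0], [0.021, -1.0, -0.002], [-0.0, 0.002, -1.0]]
contact_force: [-3.0, -5.8, -0.9]
gripper_width: 0.0291
```

```bash
python3 st.py
```

```text
11.4 [ 0.5868 -0.0949  0.0113] ang 1.2 F world [-3.  -5.8 -0.9] F tool [-3.1  5.8  0.9] M [-1.07  0.42  0.56] w 0.029135537620293847
post est if L=131: [0.584  0.0361] tilt [-0.0004  0.0015]
```

Call:
{"method": "move_arm", "body": {"increments": [{"claw": 29,"tx": -0.6,"ty": 0.6,"tz": 0,"roll": 0},{"claw": 45,"tx": 0,"ty": 0.6,"tz": 0,"roll": 0},{"claw": 50,"tx": 0,"ty": 0,"tz": 0,"roll": 0},{"claw": 50,"tx": 0,"ty": 0,"tz": 0,"roll": 0},{"claw": 50,"tx": 0,"ty": 0,"tz": -10,"roll": 0},{"claw": 50,"tx": 0,"ty": 0,"tz": -25,"roll": 0},{"claw": 50,"tx": 0,"ty": 0,"tz": -30,"roll": 0},{"claw": 50,"tx": 0,"ty": 0,"tz": 0,"roll": -8},{"claw": 0,"tx": 0,"ty": 0,"tz": 0,"roll": -8},{"claw": 0,"tx": 0,"ty": 0,"tz": 0,"roll": -8},{"claw": 0,"tx": 0,"ty": 0,"tz": 0,"roll": -8},{"claw": 0,"tx": 0,"ty": 0,"tz": 0,"roll": -8},{"claw": 0,"tx": 0,"ty": 0,"tz": 0,"roll": -8},{"claw": 0,"tx": 0,"ty": 0,"tz": 0,"roll": -8},{"claw": 0,"tx": 0,"ty": 0,"tz": 0,"roll": -8},{"claw": 0,"tx": 0,"ty": 0,"tz": 0,"roll": -8},{"claw": 0,"tx": 0,"ty": 0,"tz": 0,"roll": -8},{"claw": 0,"tx": 0,"ty": 0,"tz": 0,"roll": -8},{"claw": 0,"tx": 0,"ty": 0,"tz": 0,"roll": -2},{"claw": 0,"tx": 0,"ty": 0,"tz": 0,"roll": 0}]}}

```text
t: 13.4
eef_pos: [0.5866, -0.0953, 0.0772]
tool_rot: [[-0.02, 1.0, 0.001], [1.0, 0.02, -0.0], [-0.0, 0.001, -1.0]]
contact_force: [-0.4, -0.5, -0.0]
gripper_width: 0.0004
```

Call:
{"method": "move_arm", "body": {"increments": [{"claw": 0,"tx": -12,"ty": -40,"tz": 0,"roll": 0},{"claw": 0,"tx": -16,"ty": 0,"tz": 0,"roll": 0},{"claw": 0,"tx": -16,"ty": 0,"tz": 0,"roll": 0},{"claw": 0,"tx": 0,"ty": 0,"tz": 0,"roll": 0},{"claw": 0,"tx": 0,"ty": 0,"tz": 0,"roll": 0}]}}

```text
t: 13.9
eef_pos: [0.5485, -0.1411, 0.0769]
tool_rot: [[-0.019, 1.0, 0.002], [1.0, 0.019, -0.0], [-0.0, 0.002, -1.0]]
contact_force: [0.4, -0.7, -0.6]
gripper_width: 0.0002
```

```bash
python3 st.py;python3 look.py w5
```

```text
13.9 [ 0.5485 -0.1411  0.0769] ang 91.09 F world [ 0.4 -0.7 -0.6] F tool [-0.7  0.4  0.6] M [0.01 0.01 0.01] w 0.00018180990311902057
post est if L=131: [ 0.4175 -0.1436] tilt [-0.0005  0.0019]
bar 0.65 [377. 258.] [ 0.5751 -0.0498  0.032 ] 10190
post 0.88 [495. 267.] [0.5729 0.0263 0.046 ] 698
roller 0.74 [206. 253.] [ 0.5707 -0.176   0.038 ] 652
jig 0.74 [320. 136.] [ 0.4898 -0.095   0.008 ] 90783
13.95 [ 0.54824157 -0.14058439  0.07672671] [[-1.97049373e-02  9.99805007e-01  1.28942758e-03]
 [ 9.99805810e-01  1.97052295e-02 -2.14277887e-04]
 [-2.39644571e-04  1.28495486e-03 -9.99999146e-01]] [ 0.05818052  0.29054361 -0.41201687] [-3.93000513e-01  3.87300233e-01 -2.41438010e-01  9.40784896e-01
  2.95859417e-04 -4.12706692e-01]
```

View pics/w5.png

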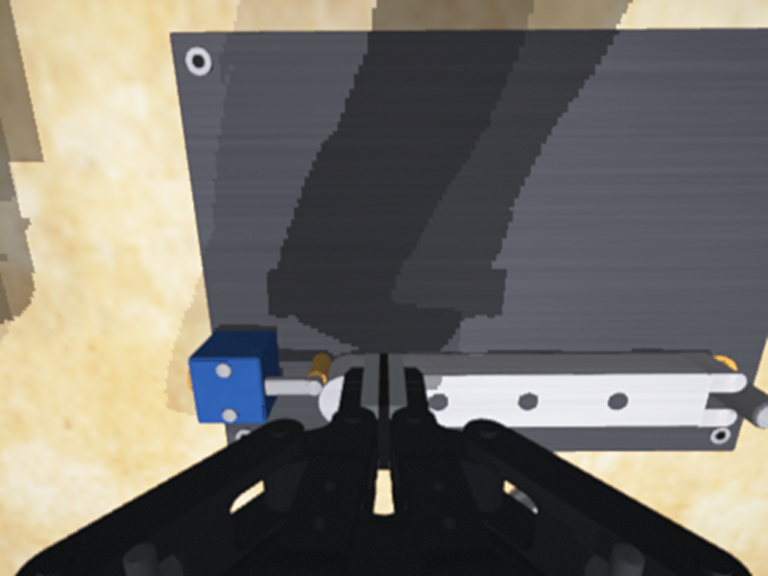

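Call:
{"method": "move_arm", "body": {"increments": [{"claw": 0,"tx": 0,"ty": 0,"tz": 18,"roll": 0},{"claw": 0,"tx": 0,"ty": 0,"tz": 18,"roll": 0},{"claw": 0,"tx": 0,"ty": 0,"tz": 16,"roll": 0},{"claw": 0,"tx": 0,"ty": 0,"tz": 11,"roll": 0},{"claw": 0,"tx": 0,"ty": 0,"tz": 0,"roll": 0},{"claw": 0,"tx": 0,"ty": 4,"tz": 0,"roll": 0},{"claw": 0,"tx": 0,"ty": 3,"tz": 0,"roll": 0},{"claw": 0,"tx": 0,"ty": 2,"tz": 0,"roll": 0},{"claw": 0,"tx": 0,"ty": 0,"tz": 0,"roll": 0}]}}

```text
t: 15.15
eef_pos: [0.5573, -0.1403, 0.014]
tool_rot: [[-0.02, 1.0, 0.002], [1.0, 0.02, -0.001], [-0.001, 0.002, -1.0]]
contact_force: [-0.8, -0.0, -0.2]
gripper_width: -0.0001
```

```bash
python3 st.py
```

```text
15.15 [ 0.5573 -0.1403  0.014 ] ang 91.17 F world [-0.8 -0.  -0.2] F tool [-0.  -0.8  0.2] M [-0.05  0.    0.02] w -8.205353804122859e-05
post est if L=131: [ 0.4263 -0.143 ] tilt [-0.0007  0.0016]
```

Call:
{"method": "move_arm", "body": {"increments": [{"claw": 0,"tx": 0,"ty": 1,"tz": 0,"roll": 0},{"claw": 0,"tx": 0,"ty": 1,"tz": 0,"roll": 0},{"claw": 0,"tx": 0,"ty": 1,"tz": 0,"roll": 0},{"claw": 0,"tx": 0,"ty": 0,"tz": 0,"roll": 0}]}}

```text
t: 15.55
eef_pos: [0.5593, -0.14, 0.0133]
tool_rot: [[-0.02, 1.0, 0.0], [1.0, 0.02, -0.0], [-0.0, 0.0, -1.0]]
contact_force: [0.5, -0.4, 0.4]
gripper_width: -0.0002
```

Call:
{"method": "move_arm", "body": {"increments": [{"claw": 0,"tx": 0,"ty": 1,"tz": 0,"roll": 0},{"claw": 0,"tx": 0,"ty": 0,"tz": 0,"roll": 0}]}}

```text
t: 15.75
eef_pos: [0.5603, -0.14, 0.0133]
tool_rot: [[-0.02, 1.0, 0.0], [1.0, 0.02, -0.0], [-0.0, 0.0, -1.0]]
contact_force: [-0.3, -0.3, -0.7]
gripper_width: -0.0001
```

Call:
{"method": "move_arm", "body": {"increments": [{"claw": 0,"tx": 0,"ty": 1,"tz": 0,"roll": 0},{"claw": 0,"tx": 0,"ty": 0,"tz": 0,"roll": 0}]}}

```text
t: 15.95
eef_pos: [0.5614, -0.14, 0.0133]
tool_rot: [[-0.02, 1.0, 0.0], [1.0, 0.02, -0.0], [-0.0, 0.0, -1.0]]
contact_force: [0.2, -0.8, 0.0]
gripper_width: -0.0001
```

Call:
{"method": "move_arm", "body": {"increments": [{"claw": 0,"tx": 0,"ty": 1,"tz": 0,"roll": 0},{"claw": 0,"tx": 0,"ty": 0,"tz": 0,"roll": 0}]}}

```text
t: 16.15
eef_pos: [0.562, -0.1399, 0.0132]
tool_rot: [[-0.02, 1.0, -0.001], [1.0, 0.02, -0.0], [-0.0, -0.001, -1.0]]
contact_force: [-0.8, -0.8, 0.0]
gripper_width: 0.0
```

Call:
{"method": "move_arm", "body": {"increments": [{"claw": 0,"tx": 0,"ty": 1,"tz": 0,"roll": 0},{"claw": 0,"tx": 0,"ty": 0,"tz": 0,"roll": 0}]}}

```text
t: 16.35
eef_pos: [0.562, -0.1399, 0.0131]
tool_rot: [[-0.02, 1.0, -0.002], [1.0, 0.02, -0.0], [-0.0, -0.002, -1.0]]
contact_force: [-4.7, 0.4, 4.1]
gripper_width: -0.0
```

Call:
{"method": "move_arm", "body": {"increments": [{"claw": 0,"tx": 0,"ty": 1,"tz": 0,"roll": 0},{"claw": 0,"tx": 0,"ty": 0,"tz": 0,"roll": 0}]}}

```text
t: 16.55
eef_pos: [0.562, -0.1398, 0.0131]
tool_rot: [[-0.02, 1.0, -0.004], [1.0, 0.02, -0.0], [-0.0, -0.004, -1.0]]
contact_force: [-7.7, -0.9, 4.9]
gripper_width: -0.0
```

Call:
{"method": "move_arm", "body": {"increments": [{"claw": 0,"tx": 0,"ty": 0.8,"tz": 0,"roll": 0},{"claw": 0,"tx": 0,"ty": 0.8,"tz": 0,"roll": 0},{"claw": 0,"tx": 0,"ty": 0,"tz": 0,"roll": 0},{"claw": 0,"tx": 0,"ty": 0,"tz": 0,"roll": 0},{"claw": 0,"tx": 0,"ty": 0,"tz": 0,"roll": 0}]}}

```text
t: 17.05
eef_pos: [0.562, -0.1398, 0.0131]
tool_rot: [[-0.019, 1.0, -0.007], [1.0, 0.019, -0.0], [-0.0, -0.007, -1.0]]
contact_force: [-12.3, -2.5, 8.6]
gripper_width: 0.0001
```

Call:
{"method": "move_arm", "body": {"increments": [{"claw": 0,"tx": 0,"ty": 0,"tz": 0,"roll": 0},{"claw": 0,"tx": 0,"ty": 0,"tz": 0,"roll": 0},{"claw": 0,"tx": 0,"ty": 0,"tz": 0,"roll": 0},{"claw": 0,"tx": 0,"ty": 0,"tz": 0,"roll": 0},{"claw": 0,"tx": 0,"ty": 0,"tz": 0,"roll": 0}]}}

```text
t: 17.55
eef_pos: [0.562, -0.1398, 0.0131]
tool_rot: [[-0.019, 1.0, -0.007], [1.0, 0.019, -0.0], [-0.0, -0.007, -1.0]]
contact_force: [-11.6, -0.7, 8.9]
gripper_width: 0.0001
```

Call:
{"method": "move_arm", "body": {"increments": [{"claw": 0,"tx": 0,"ty": 0.3,"tz": 0,"roll": 0},{"claw": 0,"tx": 0,"ty": 0,"tz": 0,"roll": 0},{"claw": 0,"tx": 0,"ty": 0,"tz": 0,"roll": 0},{"claw": 0,"tx": 0,"ty": 0,"tz": 0,"roll": 0},{"claw": 0,"tx": 0,"ty": -2,"tz": 0,"roll": 0},{"claw": 0,"tx": 0,"ty": -2,"tz": 0,"roll": 0},{"claw": 0,"tx": 0,"ty": -6,"tz": 0,"roll": 0},{"claw": 0,"tx": 0,"ty": -10,"tz": 0,"roll": 0},{"claw": 0,"tx": 0,"ty": 0,"tz": -20,"roll": 0},{"claw": 0,"tx": 0,"ty": 0,"tz": -30,"roll": 0},{"claw": 0,"tx": 0,"ty": -20,"tz": -30,"roll": 0},{"claw": 0,"tx": 0,"ty": -20,"tz": -30,"roll": 0},{"claw": 0,"tx": 0,"ty": 0,"tz": 0,"roll": 0},{"claw": 0,"tx": 0,"ty": 0,"tz": 0,"roll": 0}]}}

```text
t: 18.95
eef_pos: [0.5064, -0.1414, 0.1242]
tool_rot: [[-0.02, 1.0, 0.003], [1.0, 0.02, -0.001], [-0.001, 0.003, -1.0]]
contact_force: [-0.9, -0.4, -1.1]
gripper_width: -0.0004
```

```bash
python3 st.py;python3 look.py w6
```

```text
18.95 [ 0.5064 -0.1414  0.1242] ang 91.15 F world [-0.9 -0.4 -1.1] F tool [-0.4 -0.9  1.1] M [-0.09  0.06 -0.  ] w -0.0004096600216371444
post est if L=131: [ 0.3755 -0.144 ] tilt [-0.0011  0.0026]
bar 0.69 [367. 271.] [ 0.5738 -0.0354  0.032 ] 5417
post 0.6 [447. 279.] [0.5725 0.0303 0.046 ] 451
roller 0.73 [216. 269.] [ 0.5707 -0.1763  0.038 ] 457
jig 0.79 [320. 177.] [ 0.4899 -0.0818  0.008 ] 55425
19.0 [ 0.50617086 -0.14114951  0.12318125] [[-2.01103559e-02  9.99797315e-01  9.49854143e-04]
 [ 9.99797705e-01  2.01106781e-02 -3.30860050e-04]
 [-3.49895200e-04  9.43008279e-04 -9.99999494e-01]] [-0.93511887  0.7564825  -0.23037853] [-4.24836221e-01  2.76239928e-01 -2.77786749e-01  1.01576786e+00
  9.00542115e-05 -4.44948054e-01]
```

View pics/w6.png

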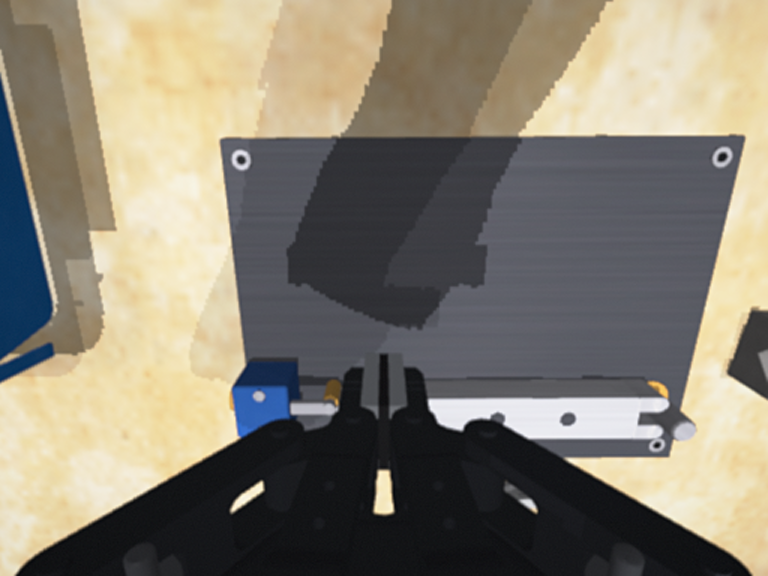

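Call:
{"method": "move_arm", "body": {"increments": [{"claw": 0,"tx": -30,"ty": 0,"tz": -30,"roll": 0},{"claw": 0,"tx": -40,"ty": -10,"tz": -30,"roll": 0},{"claw": 0,"tx": -40,"ty": -10,"tz": -20,"roll": 0},{"claw": 0,"tx": -40,"ty": -10,"tz": 0,"roll": 0},{"claw": 0,"tx": -40,"ty": -10,"tz": 0,"roll": 0},{"claw": 0,"tx": -40,"ty": -10,"tz": 0,"roll": 0},{"claw": 0,"tx": -40,"ty": -10,"tz": 0,"roll": 0},{"claw": 0,"tx": 0,"ty": 0,"tz": 0,"roll": 0}]}}

```text
t: 20.1
eef_pos: [0.4505, -0.4163, 0.2014]
tool_rot: [[-0.015, 1.0, -0.001], [1.0, 0.015, -0.001], [-0.001, -0.001, -1.0]]
contact_force: [0.2, 0.4, -0.7]
gripper_width: 0.0
```

```bash
python3 - <<'E'
from h import *
a=viewer.capture("top");cv2.imwrite("pics/t3.png",cv2.resize(a[110:260,200:400,::-1],None,fx=4,fy=4,interpolation=cv2.INTER_CUBIC))
for n,z in (("ring",.02),("tin",.031),("vee",.034)):
    for k in viewer.masks_of(n,"top")[:2]: print(n,k["confidence"],np.round(k["xy"]))
E
python3 st.py
```

```text
ring 0.61 [278. 130.]
tin 0.96 [346. 134.]
vee 0.72 [209. 204.]
20.3 [ 0.4519 -0.4105  0.2021] ang 91.2 F world [1.1 0.  0.6] F tool [ 0.   1.1 -0.6] M [-0.01  0.03  0.01] w 0.00045510069878161737
post est if L=131: [ 0.3209 -0.4132] tilt [ 0.0013 -0.0007]
```

View pics/t3.png

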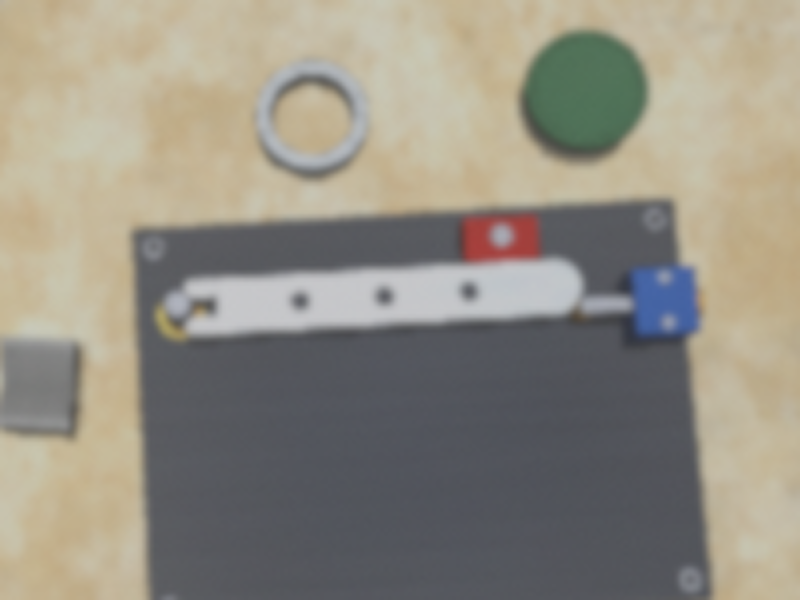

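The bar lies flush on the red stop (502,258), its fork is on the post (180,303), and the roller sits behind the round end (578,313). The ring, tin and V-block look unmoved.

```bash
python3 -c "
from workcell import order
print(order.finish_job())"
```

```text
the job is handed in; nothing more can be done
None
```

The bar is home in the jig and the job is handed in, at about 20 s on the robot's clock.

**What I did:** I gripped the bar at about x = 21 mm and slid the fork onto the post at about 22° askew, with about 6 N of contact force. I then swung the bar round the post past the roller until it touched the stop; the readings between moves showed about 7 N at most. After releasing it, I pushed the bar with shut fingers opposite the stop. That push read about 12 N for over a second, then I backed off and cleared the arm.

**Last checks:**
- **Bar position:** the final top and wrist pictures show the bar flush on the red stop, the fork on the post and the roller behind the round end.
- **Angle:** the tool stood at 1.2° when the bar met the stop, against 1.18° expected from the pictures.
- **Robot clear:** the force reading was near zero after the arm backed off.
- **Loose things:** the ring, tin and V-block look unmoved. The network's pixel positions for them shifted by 1 to 5 pixels (about 2 to 10 mm) from the first picture. I took this as detection scatter because the arm never came near them.

**Not confirmed:** during the final push the wrist also read up to 9 N upward, so the fingers were pressing down on the bar. I did not measure the catch travel directly, only saw the roller's place in the pictures.

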